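# Open the probe lock and push the sample probe home

### The job

On the mass spectrometer's probe inlet, use the fingertips to push the upright pin round until the slot in the locking disc lines up with the probe bar, then push the bar by its upright plate through the disc until it is fully home in the blue inlet block. Only push, with gentle force: do not grip the pin or the plate and do not force the bar against a disc that blocks it. Leave the vials, bottle, tools and other loose things where they stand.

Things in the scene. Friction and masses are not known exactly. Their poses are not given: they have to be found in the camera images.
- lock: the fixed inlet lock: steel base plate 340 x 110 x 10 mm, guide rails, slotted disc, blue inlet block. Origin on the table under the disc's axis; +x is the direction in which the bar is pushed, z up. The plate spans x = -210 to +130 mm. The blue block (top 44 mm) with its flange begins at x = 48 mm. Rails beside the bar (x = -200 to -46 mm) are 23 mm high. Place and yaw vary.
- disc (a joint): angle (rad) of the aluminium locking disc about the vertical axis at the lock's origin: the direction of its pin from the lock's +x, counter-clockwise from above, range -1.9 to 1.9, starts within -1.1 to 1.1. Lined up with the bar at +1.571 and at -1.571, either will do; no stop or detent there. Stays where it is left (friction 0.06 N m, about 2 N at the pin).
- disc_top (a point): centre of the disc's top, 32 mm above the table. The disc is 84 mm across; its slot is a straight open channel 19 mm wide across the whole disc through its centre, at right angles to the direction of the pin, with slightly flared mouths.
- pin_top (a point): centre of the top of the disc's upright steel pin: 12 mm thick, 30 mm from the disc's axis, standing from the disc's top (32 mm) to 72 mm above the table
- bar (a joint): travel (m) of the steel probe bar along the lock's +x: 0 drawn back, 0.125 fully home at its stop. Starts at 0 to 0.010; moves against about 1.5 N of friction plus 6 N per m/s, stays where it is left, cannot be lifted out. A disc that is not lined up blocks it; the tapered nose and flared slot forgive about 0.1 rad.
- plate_back (a point): centre of the rear face (the face to push, looking along the lock's -x) of the upright aluminium push plate on the bar's tail, 55 mm above the table; the plate is 44 mm wide, 12 mm thick and stands from 30 to 72 mm above the table. On the lock at x = -186 mm + bar travel, y = 0.
- bar_nose (a point): tip of the bar's nose, 22 mm above the table. On the lock at x = -56 mm + bar travel, y = 0; the bar is 16 mm wide, its nose tapers to 6 mm over 14 mm.
- vial: amber glass vial, 24 mm across, 45 mm tall, beside the lock; loose bystander, origin at the centre of its underside
- vial2: a second such vial, on the other side of the lock; loose bystander, origin at the centre of its underside
- nut: brass ring nut lying flat, 32 mm across, 14 mm tall, beside the lock; loose bystander, origin at the centre of its underside
- solvent: amber bottle, 80 mm across, 170 mm tall, upright; loose bystander, origin at the centre of its underside
- beaker: glass beaker, 70 mm across, 85 mm tall; loose bystander, origin at the centre of its underside
- spanner: steel spanner lying flat, 160 mm long; loose bystander, origin under its middle
- driver: screwdriver lying flat, 190 mm long; loose bystander, origin under its middle

How it is judged:
On the way, in this order (a step that is already met when the one before it is completed fails the run):
1. the disc's slot is lined up with the bar (within 0.15 rad) ((value of joint disc between -1.7208 and -1.4208 rad or value of joint disc between 1.4208 and 1.7208 rad)), for 0.2 s.
2. the bar is pushed through the disc, fully home (value of joint bar above 0.117 m), for 0.2 s.
At the end, for the whole second after the job is handed in: the bar rests fully home, within 8 mm of its stop (travel above 0.117 m), through the disc, whose slot is in line with it (within 0.15 rad) ((value of joint disc between -1.7208 and -1.4208 rad or value of joint disc between 1.4208 and 1.7208 rad) and value of joint bar above 0.117 m and velocity of joint bar between -0.01 and 0.01 m/s and velocity of joint disc between -0.1 and 0.1 rad/s); the robot touches nothing.
It fails at once if the lock (pin, plate or any part) is pinched or pressed by the fingers with more than 38 N (contact force between the fingers and lock above 38 N).
It fails at once if the bar is forced against the disc (more than 30 N) (contact force between bar and disc above 30 N).
It fails at once if a loose bystander is moved more than 30 mm or lifted (distance of any of vial, vial2, nut, solvent, beaker, spanner, driver from where it was at the start of the episode above 0.03 m).
It fails at once if a vial, the bottle or the beaker is tipped over (angle between any of vial, vial2, solvent, beaker's own z axis and vertical above 0.5 rad).
It also fails if it takes over 64 s, if anything falls off the work surface, if the arm or the gripper's body presses on something with over 40 N, if the wrist force passes 120 N, or if a joint passes its speed limit or range.

### The arm

A 7-joint arm with a two-finger parallel gripper is mounted at the origin on the work surface. World frame = base frame: x ahead of the robot, y to its left, z up, the work surface at z = 0. Lengths are in m, angles in rad, forces in N, time in s.
With the tool pointing down it reaches from about 0.425 to 0.875 m from the base axis. Payload 4.7 kg.
Tool frame: the origin (TCP) lies between the finger pads; the fingertips stand 11 mm ahead of it and the grasp point (between the pads) lies 8 mm behind it; z points along the fingers, y is the line along which they close (so a half turn about z gives the same grasp; the last joint's range is limited). The gripper opens to 87 mm and grips with 3 to 60 N. Pads are 19 mm wide; open, the fingers measure 117 mm over their backs; the gripper's body (75 mm by 190 mm) begins 51 mm behind the grasp point.
Start: joints at [1.257, 0.321, -0.07, 1.45, 0.023, 1.371, -0.057], TCP at [0.209, -0.615, 0.234] pointing down, gripper open.
Joint ranges: [-2.86, 2.86], [-0.3, 2.09], [-1.38, 1.24], [0.06, 2.45], [-1.56, 4.7], [0.09, 2.05], [-2.69, 2.69]. Speed limits (rad/s): [2.57, 2.57, 3.14, 3.14, 3.14, 3.14, 3.14].

### API

Orientations are given as a 3x3 rotation matrix whose columns are the frame's x, y, z axes.
In Python, from cell import r gives the robot as it stands.
- The arm moves only by the tool drive_tool, never from a script. Its argument "increments" is one flat list of numbers, 7 for each row, row after row: the gripper's target within -1 to 1 (shut at 1, half-way at 0, fully open at -1), then the shift along the world's x, y, z normalised to -1 to 1, where 1 is 0.03 m, then the turn, a rotation vector about the world's x, y, z normalised to -1 to 1, where 1 is 4 degrees. In form: [claw, x, y, z, rx, ry, rz, claw, x, y, z, rx, ry, rz, ...]. A call has exactly 8 rows; each row shifts and turns the commanded pose from where the row before left it; what a row does not reach is not made up. A row lasts 1/10 s, in which the tool goes at most 50 mm and 8.59 degrees, less where a joint would pass 70% of its speed; a pose out of reach is approached as far as the arm can. A call with a number of a shift or a turn outside -1 to 1 is refused whole. A call with a gripper value outside its range is refused whole. The fingers move at their own pace and stop on an object; "newtons" is the grip in N (left out, the last holds). Time passes only in rows, so rows that do not move let the fingers close, or fill a call up. It gives the time, the measured TCP pose, the force, the opening and the grip force at its end, in the units of the state.
- r.read_state(): the state, without advancing time (a new reading comes with each control period).
- r.snapshot(name): name is "scene" or "top"; returns a dict with "color" (480x640x3 uint8, blue, green, red), "fx", "fy", "cx", "cy" (pixels), "rvec" (rotation vector, rad) and "tvec" (3), from world to camera coordinates, as OpenCV has them. Camera axes: x right, y down, z forward; pixel columns grow to the right and rows downward; lengths in m; the calibration is good to about 2 mm. A picture is of the moment at which its call begins. There is no depth.
- r.hand_in(): hands the job in; it is judged then, once.
The state is a dict: "time": time; "joint_positions": joint angles; "qvel": joint speeds; "joint_torque": joint torques, N m; "tool_pos": TCP position; "tool_rot": TCP orientation; "ft_force": force on the tool from outside, world axes, zero at the start; "moment": the same for the moment, N m; "width": finger opening in m; "gripper_force": force on a finger pad.
Only numpy, scipy, OpenCV 4.12 (cv2) and the standard library are available. Lean on these libraries where they do the work, as an engineer would, in place of code of your own. Each camera call takes 0.05 s, during which the arm holds its last target. There are 200 camera calls.

## Working session

There is one attempt and no reset: what is moved stays moved. The work goes in short steps, Python scripts to look and compute and a tool call to move; the robot and the scene stay as the last step left them, time stands still between calls to the robot, and variables do not carry over. Pictures are saved under pics/ and viewed, at most 10 in all, crops included, and the job is handed in when it is done.

Besides the shell and the picture viewer there is one more tool, called after "Call:" as name(argument=value, ...) on one line, values as JSON. drive_tool: Moves the arm, as the interface text tells. Its arguments: {"type":"object","properties":{"increments":{"type":"array","items":{"type":"number","minimum":-1,"maximum":1}},"newtons":{"type":"number"}},"required":["increments"]}

```bash
mkdir -p pics
cat > h.py <<'E'
import numpy as np, cv2
from cell import r
def snap(n,f):
    s=r.snapshot(n); cv2.imwrite('pics/'+f,s['color']); 
    np.savez('pics/'+f+'.npz',**{k:np.array(v) for k,v in s.items()}); return s
def load(f): return dict(np.load('pics/'+f+'.npz'))
def pix2w(s,u,v,z):
    R=cv2.Rodrigues(np.float64(s['rvec']).reshape(3,1))[0]; t=np.float64(s['tvec']).ravel()
    d=R.T@np.array([(u-s['cx'])/s['fx'],(v-s['cy'])/s['fy'],1]); c=-R.T@t
    return c+d*(z-c[2])/d[2]
def w2pix(s,p):
    K=np.array([[s['fx'],0,s['cx']],[0,s['fy'],s['cy']],[0,0,1]],float)
    return cv2.projectPoints(np.float64(p).reshape(-1,1,3),np.float64(s['rvec']),np.float64(s['tvec']),K,None)[0].reshape(-1,2)
E
python3 -c "
from h import *
snap('top','t0.png');snap('scene','s0.png');st=r.read_state();print(st['tool_rot'],st['time'])"
```

```text
[[ 9.46752876e-01  3.21960486e-01 -6.61782012e-04]
 [ 3.21961152e-01 -9.46751436e-01  1.65398185e-03]
 [-9.40262705e-05 -1.77898017e-03 -9.99998413e-01]] 0.1
```

View pics/t0.png

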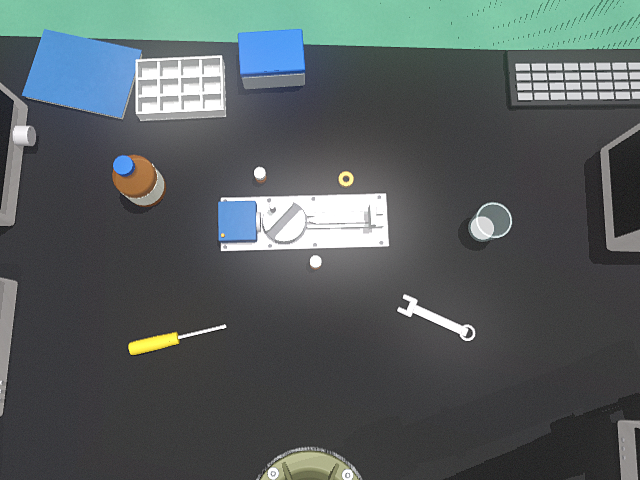

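View pics/s0.png

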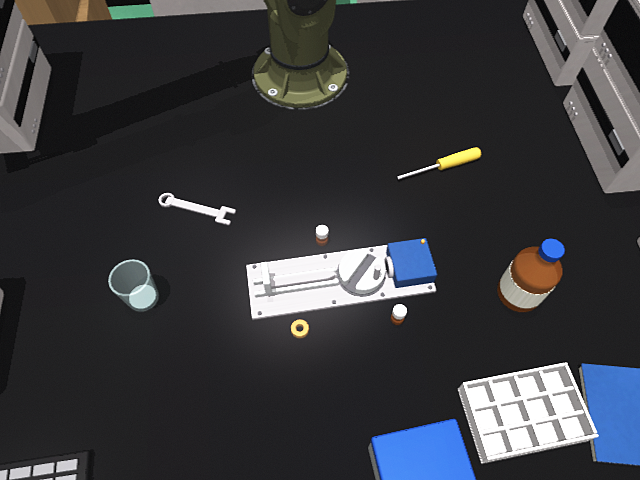

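```bash
python3 -c "
from h import *
t=load('t0.png');s=load('s0.png')
a=cv2.resize(t['color'][185:260,210:400],None,fx=4,fy=4,interpolation=2)
b=cv2.resize(s['color'][225:325,240:440],None,fx=3.8,fy=3,interpolation=2)
cv2.imwrite('pics/c.png',np.vstack([a,b]))
P=lambda u,v,z:print(u,v,pix2w(t,u,v,z).round(4))
for q in [(221,197,.01),(386,194,.01),(388,246,.01),(222,251,.01),(272,209,.072),(284.5,222.5,.032),(260,172,.045),(346,179,.014),(316,261,.045),(285,222,.0)]:P(*q)
"
```

```text
221 197 [0.5987 0.1952 0.01  ]
386 194 [ 0.6145 -0.142   0.01  ]
388 246 [ 0.5066 -0.1464  0.01  ]
222 251 [0.4875 0.1873 0.01  ]
272 209 [0.5628 0.0863 0.072 ]
284.5 222.5 [0.5449 0.063  0.032 ]
260 172 [0.6438 0.1148 0.045 ]
346 179 [ 0.6428 -0.0592  0.014 ]
316 261 [ 0.4675 -0.0015  0.045 ]
285 222 [0.5523 0.0634 0.    ]
```

View pics/c.png

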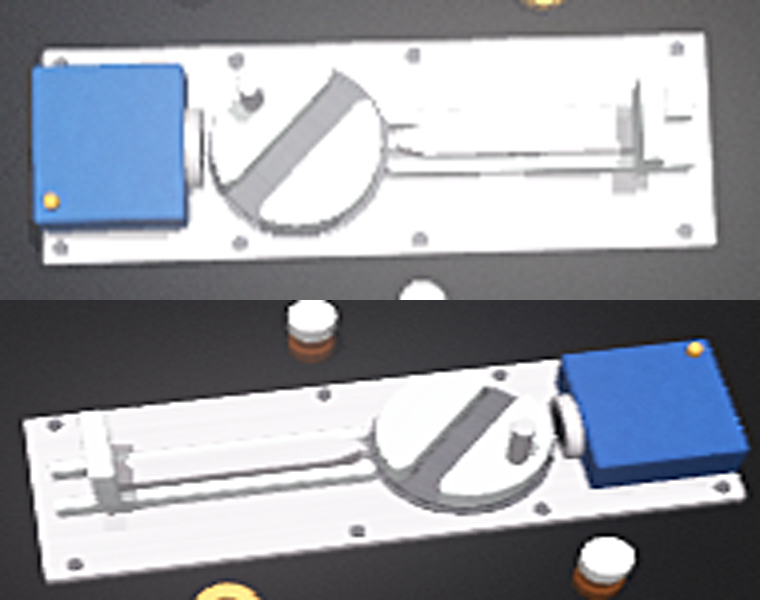

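```bash
cat > fit.py <<'E'
from h import *
from scipy.optimize import least_squares
t=load('t0.png');s=load('s0.png')
ct=lambda u,v:(210+u/4-.4,185+v/4-.4); cs=lambda u,v:(240+u/3.8-.4,225+(v-300)/3-.4)
C=[(130,-55),(-210,-55),(-210,55),(130,55)]
obs=[]
# top img: TL far x? lock +y = world -x => nearer robot (bottom)
for (u,v),c in zip([(43,50),(704,33),(717,245),(43,264)],C): obs.append((t,ct(u,v),(*c,10)))
for (u,v),c in zip([(745,497),(48,580),(24,420)],C): obs.append((s,cs(u,v),(*c,10)))
obs+= [(t,ct(297,146),(0,0,32)),(s,cs(464,443),(0,0,32)),(t,ct(241,79),'pin'),(s,cs(523,424),'pin')]
def W(p,l):
    c,n=np.cos(p[2]),np.sin(p[2]);x,y,z=np.array(l)/1000
    return np.array([p[0]+c*x-n*y,p[1]+n*x+c*y,z])
def f(p):
    o=[]
    for S,uv,l in obs:
        if l=='pin': l=(30*np.cos(p[3]),30*np.sin(p[3]),72)
        o+=list(w2pix(S,W(p,l))[0]-uv)
    return np.array(o)
if __name__=='__main__':
    R=least_squares(f,[.55,.06,1.62,-.8]);p=R.x;print(p.round(4),R.fun.reshape(-1,2).round(1).tolist())
    # slot angle from top image
    a,b=[pix2w(t,*ct(*q),.032) for q in [(350,80),(245,205)]]
    g=np.arctan2(*(b-a)[1::-1])-p[2];print('slot-derived theta',(g-np.pi/2)%np.pi,(g-np.pi/2)%np.pi-np.pi)
    np.save('p.npy',p)
    for n,l in dict(pin=(30*np.cos(p[3]),30*np.sin(p[3]),72),plate=(-186,0,55),target=(0,-30,72)).items():print(n,W(p,l).round(4))
    print('platepix',w2pix(t,W(p,(-186,0,72))),w2pix(s,W(p,(-186,0,72))))
    for q in [(t,260,172,.045),(t,346,179,.014),(t,316,261,.045)]:
        w=pix2w(*q)-W(p,(0,0,0));c,n=np.cos(p[2]),np.sin(p[2]);print('lockframe',c*w[0]+n*w[1],-n*w[0]+c*w[1])
E
python3 fit.py
```

```text
[ 0.5524  0.0644  1.6266 -0.7301] [[-0.3, -0.7], [0.5, -1.0], [0.1, -1.1], [-0.2, -1.0], [0.6, -0.6], [-0.7, -0.2], [-0.1, -0.9], [0.0, -2.3], [0.0, -4.2], [1.5, 0.5], [0.9, -0.2]]
slot-derived theta 2.4287316004332276 -0.7128610531565656
pin [0.5711 0.0879 0.072 ]
plate [ 0.5627 -0.1213  0.055 ]
target [0.5823 0.0661 0.072 ]
platepix [[379.32769208 211.94623187]] [[258.31652551 272.85293057]]
lockframe 0.04523349188618341 -0.09413109753862736
lockframe -0.12849237594003773 -0.08341780225685809
lockframe -0.06106678161449536 0.08836618639985351
```

Call:
drive_tool(increments=[1, 0.935, 1, 0, 0, 0, -0.975, 1, 0.935, 1, 0, 0, 0, -0.975, 1, 0.935, 1, 0, 0, 0, -0.975, 1, 0.935, 1, 0, 0, 0, -0.975, 1, 0.935, 1, 0, 0, 0, 0, 1, 0.935, 1, 0, 0, 0, 0, 1, 0.935, 1, 0, 0, 0, 0, 1, 0.935, 1, 0, 0, 0, 0], newtons=10)

```text
time: 0.9
tool_pos: [0.4344, -0.3739, 0.2332]
tool_rot: [[0.998, 0.055, -0.001], [0.055, -0.998, 0.0], [-0.001, -0.0, -1.0]]
ft_force: [0.9, -1.2, -0.7]
width: 0.031
gripper_force: 0.0
```

Call:
drive_tool(increments=[1, 0.935, 1, 0, 0, 0, 0, 1, 0.935, 1, 0, 0, 0, 0, 1, 0.935, 1, 0, 0, 0, 0, 1, 0.935, 1, 0, 0, 0, 0, 1, 0.935, 1, 0, 0, 0, 0, 1, 0, 1, 0, 0, 0, 0, 1, 0, 1, 0, 0, 0, 0, 1, 0, 1, 0, 0, 0, 0])

```text
time: 1.7
tool_pos: [0.5737, -0.134, 0.2329]
tool_rot: [[0.998, 0.056, -0.001], [0.056, -0.998, 0.0], [-0.001, -0.0, -1.0]]
ft_force: [0.1, -0.1, 0.2]
width: 0.0008
gripper_force: 0.0
```

Call:
drive_tool(increments=[1, 0, 1, 0, 0, 0, 0, 1, 0, 1, 0, 0, 0, 0, 1, 0, 1, 0, 0, 0, 0, 1, 0, 1, 0, 0, 0, 0, 1, 0, 1, 0, 0, 0, 0, 1, 0, 1, 0, 0, 0, 0, 1, 0, 1, 0, 0, 0, 0, 1, 0, 1, 0, 0, 0, 0])

```text
time: 2.5
tool_pos: [0.5735, 0.1056, 0.2332]
tool_rot: [[0.998, 0.055, -0.001], [0.055, -0.998, -0.0], [-0.001, 0.0, -1.0]]
ft_force: [0.0, -0.5, 0.1]
width: 0.0004
gripper_force: 0.0
```

Call:
drive_tool(increments=[1, 0, 0.6, 0, 0, 0, 0, 1, 0, 0, -1, 0, 0, 0, 1, 0, 0, -1, 0, 0, 0, 1, 0, 0, -1, 0, 0, 0, 1, 0, 0, -1, 0, 0, 0, 1, 0, 0, -0.5, 0, 0, 0, 1, 0, 0, 0, 0, 0, 0, 1, 0, 0, 0, 0, 0, 0])

```text
time: 3.3
tool_pos: [0.5744, 0.1228, 0.0994]
tool_rot: [[0.998, 0.056, 0.001], [0.056, -0.998, 0.0], [0.001, -0.0, -1.0]]
ft_force: [0.4, -0.3, -0.2]
width: 0.0004
gripper_force: 0.0
```

```bash
python3 -c "
from h import *
a=snap('top','t1.png')['color'][150:270,180:400];b=snap('scene','s1.png')['color'][200:340,240:460]
cv2.imwrite('pics/c1.png',np.vstack([cv2.resize(a,(660,300)),cv2.resize(b,(660,300))]))
"
```

```text
(no output)
```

View pics/c1.png

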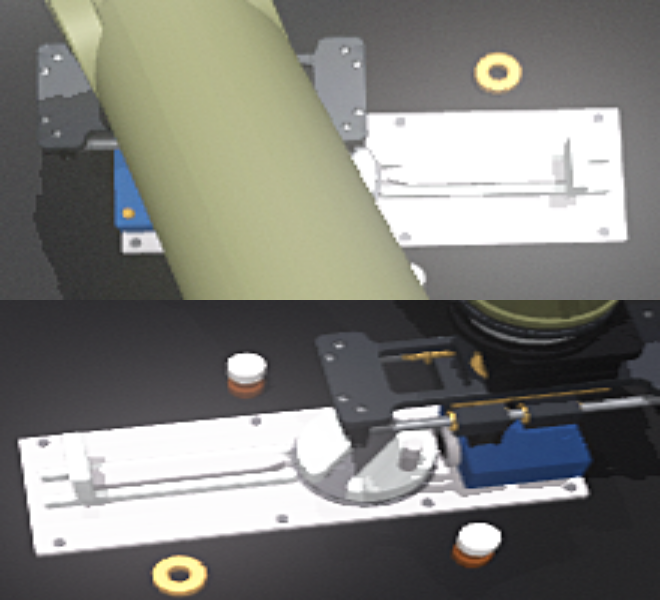

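Call:
drive_tool(increments=[1, 0, 0, -0.4, 0, 0, 0, 1, 0, 0, -0.4, 0, 0, 0, 1, 0, 0, -0.3, 0, 0, 0, 1, 0, 0, -0.2, 0, 0, 0, 1, 0, 0, 0, 0, 0, 0, 1, 0, 0, 0, 0, 0, 0, 1, 0, 0, 0, 0, 0, 0, 1, 0, 0, 0, 0, 0, 0])

```text
time: 4.2
tool_pos: [0.5743, 0.1227, 0.0601]
tool_rot: [[0.998, 0.055, 0.001], [0.055, -0.998, 0.0], [0.001, 0.0, -1.0]]
ft_force: [-0.2, -0.5, -0.7]
width: 0.0008
gripper_force: 0.0
```

```bash
python3 -c "
from h import *
s=snap('scene','s2.png');st=r.read_state();T=st['tool_pos'];Rm=np.array(st['tool_rot'])
for d in [(0,0,.011),(0,.015,.011),(0,-.015,.011)]:
  print(((w2pix(s,T+Rm@np.array(d))[0]-[310,220])*6).round())
cv2.imwrite('pics/c2.png',cv2.resize(s['color'][220:310,310:440],(780,540),interpolation=2))
"
```

```text
[519. 309.]
[469. 316.]
[568. 301.]
```

View pics/c2.png

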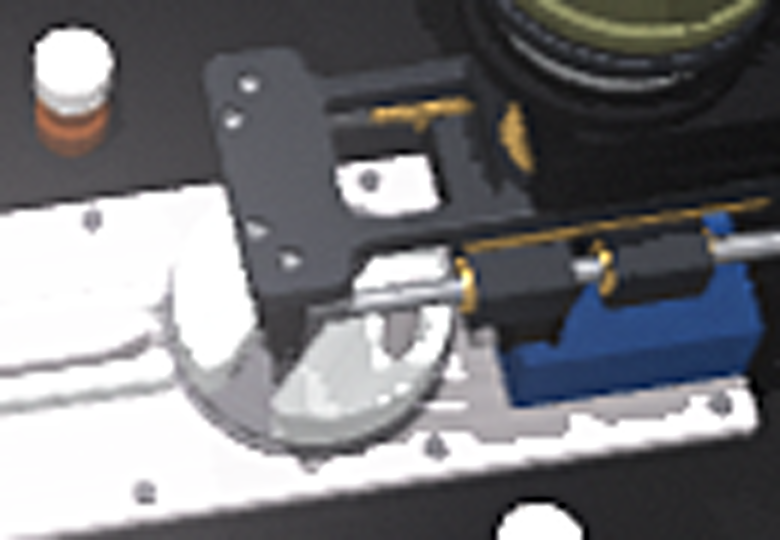

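Call:
drive_tool(increments=[1, 0.008, -0.14, 0, 0, 0, 0, 1, 0.008, -0.14, 0, 0, 0, 0, 1, 0.008, -0.14, 0, 0, 0, 0, 1, 0.008, -0.14, 0, 0, 0, 0, 1, 0.008, -0.14, 0, 0, 0, 0, 1, 0.008, -0.14, 0, 0, 0, 0, 1, 0.008, -0.14, 0, 0, 0, 0, 1, 0.008, -0.14, 0, 0, 0, 0])

```text
time: 5.05
tool_pos: [0.5786, 0.0941, 0.0612]
tool_rot: [[0.998, 0.059, 0.007], [0.059, -0.998, 0.007], [0.008, -0.007, -1.0]]
ft_force: [4.7, 8.0, 0.7]
width: 0.0006
gripper_force: 3.7
```

Call:
drive_tool(increments=[1, 0, -0.04, 0, 0, 0, 0, 1, 0, -0.04, 0, 0, 0, 0, 1, 0, 0, 0, 0, 0, 0, 1, 0, 0, 0, 0, 0, 0, 1, 0, 0, 0, 0, 0, 0, 1, 0, 0, 0, 0, 0, 0, 1, 0, 0, 0, 0, 0, 0, 1, 0, 0, 0, 0, 0, 0])

```text
time: 5.85
tool_pos: [0.5759, 0.0865, 0.0596]
tool_rot: [[0.998, 0.055, -0.0], [0.055, -0.998, -0.0], [-0.0, 0.0, -1.0]]
ft_force: [1.3, 2.9, 2.2]
width: 0.0005
gripper_force: 1.6
```

```bash
python3 -c "
from h import *
a=snap('top','t3.png')['color'];b=snap('scene','s3.png')['color']
cv2.imwrite('pics/c3.png',cv2.resize(b[220:310,310:440],(780,540),interpolation=2))
"
```

```text
(no output)
```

View pics/c3.png

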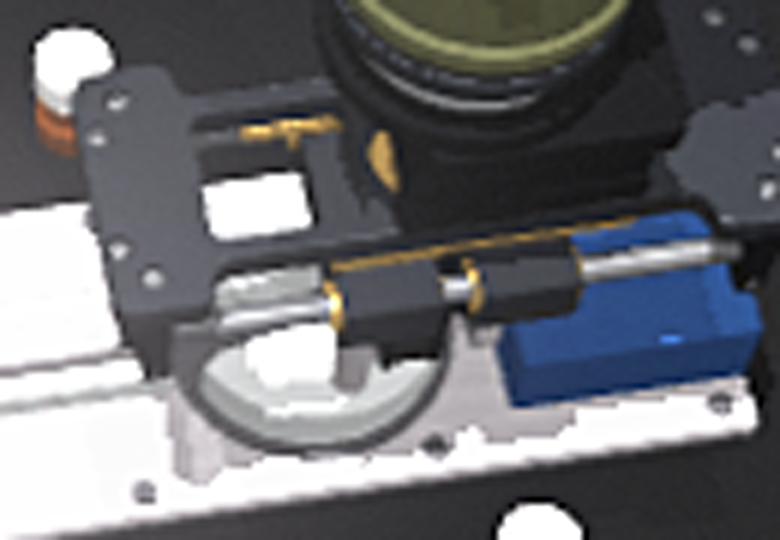

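Call:
drive_tool(increments=[1, 0, 0.2, 0, 0, 0, 0, 1, 0, 0.1, 0.3, 0, 0, 0, 1, 0, 0, 1, 0, 0, 0, 1, 0, 0, 1, 0, 0, 0, 1, 0, -0.6, 0.7, 0, 0, 0, 1, -0.1, -1, 0, 0, 0, 0, 1, -0.1, -1, 0, 0, 0, 0, 1, -0.1, -1, 0, 0, 0, 0])

```text
time: 6.75
tool_pos: [0.566, -0.0138, 0.1499]
tool_rot: [[0.998, 0.056, -0.001], [0.056, -0.998, -0.001], [-0.001, 0.001, -1.0]]
ft_force: [0.7, 0.2, -0.2]
width: 0.0002
gripper_force: 0.0
```

Call:
drive_tool(increments=[1, -0.1, -1, 0, 0, 0, 0, 1, 0, -1, 0, 0, 0, 0, 1, 0, -1, 0, 0, 0, 0, 1, 0, -1, 0, 0, 0, 0, 1, 0, -0.9, 0, 0, 0, 0, 1, 0, 0, 0, 0, 0, 0, 1, 0, 0, 0, 0, 0, 0, 1, 0, 0, 0, 0, 0, 0])

```text
time: 7.55
tool_pos: [0.5637, -0.1577, 0.1496]
tool_rot: [[0.998, 0.057, -0.001], [0.057, -0.998, 0.001], [-0.001, -0.001, -1.0]]
ft_force: [0.4, -0.1, 1.2]
width: 0.0001
gripper_force: 0.0
```

```bash
python3 -c "
from h import *
a=snap('top','t4.png')['color'];b=snap('scene','s4.png')['color']
cv2.imwrite('pics/c4.png',np.vstack([cv2.resize(a[185:260,240:350],(600,300),interpolation=2),cv2.resize(b[230:310,310:430],(600,300),interpolation=2)]))
"
```

```text
(no output)
```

View pics/c4.png

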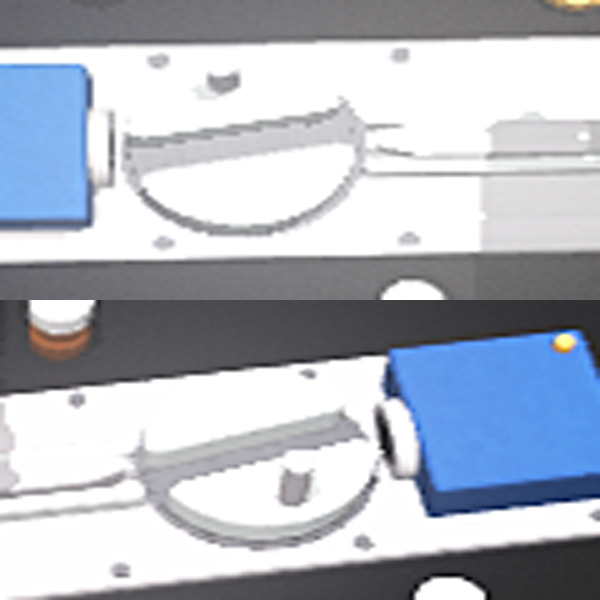

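```bash
python3 -c "
from h import *
from fit import W
t=load('t4.png');s=load('s4.png');p=np.load('p.npy')
T=lambda u,v:pix2w(t,240+u*110/600,185+v/4,.032);S=lambda u,v:pix2w(s,310+u/5,230+(v-300)/3.75,.032)
for F,a,b in [(T,(130,147),(340,105)),(T,(145,172),(358,138)),(S,(165,482),(365,436)),(S,(148,460),(345,411))]:
  d=F(*b)-F(*a); d=d if d[1]>0 else -d
  print((np.arctan2(d[1],d[0])-p[2]-np.pi/2).round(3))
for F,q in [(t,(223/5.4545+240,185+73/4)),(s,(310+297/5,230+(467-300)/3.75))]:
  w=pix2w(F,*q,.072)-W(p,(0,0,0));c,n=np.cos(p[2]),np.sin(p[2]);x,y=c*w[0]+n*w[1],-n*w[0]+c*w[1];print(x,y,np.arctan2(y,x))
for th in [-1.2,-1.3,-1.4,-1.5,-1.571]:
  q=W(p,(30*np.cos(th),30*np.sin(th),72));a=w2pix(t,q)[0];b=w2pix(s,q)[0]
  print(th,((a[0]-240)*5.4545).round(),((a[1]-185)*4).round(),((b[0]-310)*5).round(),(300+(b[1]-230)*3.75).round())
"
```

```text
-1.327
-1.381
-1.407
-1.38
0.003860327640085753 -0.02257681471925236 -1.4014476596186762
0.003634528955151967 -0.034276593119506836 -1.4651557658408896
-1.2 203.0 63.0 314.0 453.0
-1.3 211.0 60.0 306.0 455.0
-1.4 219.0 59.0 298.0 458.0
-1.5 227.0 58.0 290.0 459.0
-1.571 233.0 58.0 284.0 460.0
```

Call:
drive_tool(increments=[1, 0.1, 1, 0, 0, 0, 0, 1, 0.1, 1, 0, 0, 0, 0, 1, 0.1, 1, 0, 0, 0, 0, 1, 0.1, 1, 0, 0, 0, 0, 1, 0.04, 1, 0, 0, 0, 0, 1, 0, 1, 0, 0, 0, 0, 1, 0, 1, 0, 0, 0, 0, 1, 0, 1, 0, 0, 0, 0])

```text
time: 8.45
tool_pos: [0.5765, 0.083, 0.1498]
tool_rot: [[0.998, 0.057, 0.0], [0.057, -0.998, -0.0], [0.0, 0.0, -1.0]]
ft_force: [0.2, 0.7, 0.4]
width: 0.0002
gripper_force: 0.0
```

Call:
drive_tool(increments=[1, 0, 0.95, 0, 0, 0, 0, 1, 0, 0, 0, 0, 0, 0, 1, 0, 0, -0.9, 0, 0, 0, 1, 0, 0, -0.9, 0, 0, 0, 1, 0, 0, -0.7, 0, 0, 0, 1, 0, 0, -0.47, 0, 0, 0, 1, 0, 0, 0, 0, 0, 0, 1, 0, 0, 0, 0, 0, 0])

```text
time: 9.25
tool_pos: [0.5773, 0.1093, 0.061]
tool_rot: [[0.998, 0.056, 0.0], [0.056, -0.998, 0.0], [0.0, -0.0, -1.0]]
ft_force: [0.6, -1.0, 0.1]
width: 0.0005
gripper_force: 0.0
```

Call:
drive_tool(increments=[1, 0.01, -0.15, 0, 0, 0, 0, 1, 0.01, -0.15, 0, 0, 0, 0, 1, 0.01, -0.15, 0, 0, 0, 0, 1, 0.01, -0.15, 0, 0, 0, 0, 1, 0.01, -0.15, 0, 0, 0, 0, 1, 0, -0.1, 0, 0, 0, 0, 1, 0, -0.1, 0, 0, 0, 0, 1, 0, 0, 0, 0, 0, 0])

```text
time: 10.05
tool_pos: [0.5791, 0.0807, 0.0609]
tool_rot: [[0.998, 0.055, 0.001], [0.055, -0.998, 0.0], [0.001, -0.0, -1.0]]
ft_force: [1.6, 2.1, 0.5]
width: 0.0005
gripper_force: 1.1
```

Call:
drive_tool(increments=[1, 0, 0, 0, 0, 0, 0, 1, 0, 0, 0, 0, 0, 0, 1, 0, 0, 0, 0, 0, 0, 1, 0, 0, 0, 0, 0, 0, 1, 0, 0, 0, 0, 0, 0, 1, 0, 0, 0, 0, 0, 0, 1, 0, 0, 0, 0, 0, 0, 1, 0, 0, 0, 0, 0, 0])

```text
time: 10.85
tool_pos: [0.5786, 0.0807, 0.0606]
tool_rot: [[0.998, 0.056, 0.0], [0.056, -0.998, 0.0], [0.0, -0.0, -1.0]]
ft_force: [0.5, 1.8, 1.5]
width: 0.0003
gripper_force: 1.3
```

Call:
drive_tool(increments=[1, 0, 0.2, 0, 0, 0, 0, 1, 0, 0.1, 0.3, 0, 0, 0, 1, 0, 0, 1, 0, 0, 0, 1, 0, 0, 1, 0, 0, 0, 1, 0, -0.6, 0.7, 0, 0, 0, 1, -0.1, -1, 0, 0, 0, 0, 1, -0.1, -1, 0, 0, 0, 0, 1, -0.1, -1, 0, 0, 0, 0])

```text
time: 11.65
tool_pos: [0.5689, -0.0196, 0.151]
tool_rot: [[0.998, 0.056, -0.001], [0.056, -0.998, -0.001], [-0.001, 0.001, -1.0]]
ft_force: [0.3, -0.1, 0.5]
width: 0.0005
gripper_force: 0.0
```

Call:
drive_tool(increments=[1, -0.1, -1, 0, 0, 0, 0, 1, -0.1, -1, 0, 0, 0, 0, 1, 0, -1, 0, 0, 0, 0, 1, 0, -1, 0, 0, 0, 0, 1, 0, -0.9, 0, 0, 0, 0, 1, 0, 0, 0, 0, 0, 0, 1, 0, 0, 0, 0, 0, 0, 1, 0, 0, 0, 0, 0, 0])

```text
time: 12.45
tool_pos: [0.5635, -0.1636, 0.1505]
tool_rot: [[0.998, 0.057, -0.0], [0.057, -0.998, 0.001], [-0.0, -0.001, -1.0]]
ft_force: [0.1, -0.1, 0.3]
width: 0.0005
gripper_force: 0.0
```

```bash
python3 -c "
from h import *
a=snap('top','t5.png')['color'];b=snap('scene','s5.png')['color']
cv2.imwrite('pics/c5.png',np.vstack([cv2.resize(a[185:260,240:350],(600,300),interpolation=2),cv2.resize(b[230:310,310:430],(600,300),interpolation=2)]))
"
```

```text
(no output)
```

View pics/c5.png

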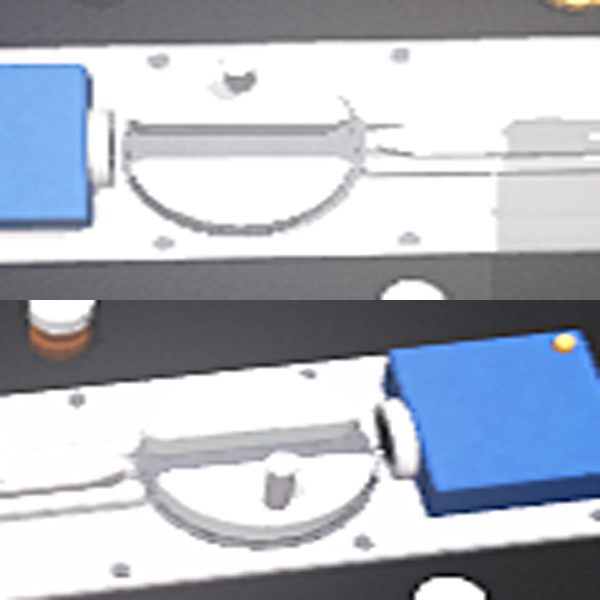

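Call:
drive_tool(increments=[1, 0, 0, -1, 0, 0, 0, 1, 0, 0, -1, 0, 0, 0, 1, 0, 0, -0.75, 0, 0, 0, 1, 0, 0, -0.5, 0, 0, 0, 1, 0, 0, 0, 0, 0, 0, 1, -0.011, 0.2, 0, 0, 0, 0, 1, -0.011, 0.2, 0, 0, 0, 0, 1, -0.011, 0.2, 0, 0, 0, 0])

```text
time: 13.35
tool_pos: [0.5636, -0.1466, 0.0544]
tool_rot: [[0.998, 0.056, 0.002], [0.056, -0.998, -0.001], [0.002, 0.001, -1.0]]
ft_force: [-0.1, 0.9, 0.4]
width: 0.0009
gripper_force: 0.0
```

Call:
drive_tool(increments=[1, -0.011, 0.15, 0, 0, 0, 0, 1, -0.011, 0.15, 0, 0, 0, 0, 1, -0.011, 0.15, 0, 0, 0, 0, 1, -0.011, 0.15, 0, 0, 0, 0, 1, -0.011, 0.15, 0, 0, 0, 0, 1, -0.011, 0.15, 0, 0, 0, 0, 1, -0.011, 0.15, 0, 0, 0, 0, 1, -0.011, 0.15, 0, 0, 0, 0])

```text
time: 14.15
tool_pos: [0.5601, -0.1115, 0.0531]
tool_rot: [[0.998, 0.055, 0.001], [0.055, -0.998, -0.0], [0.001, 0.0, -1.0]]
ft_force: [0.9, -2.6, -0.9]
width: 0.0004
gripper_force: 0.8
```

Call:
drive_tool(increments=[1, -0.011, 0.15, 0, 0, 0, 0, 1, -0.011, 0.15, 0, 0, 0, 0, 1, -0.011, 0.15, 0, 0, 0, 0, 1, -0.011, 0.15, 0, 0, 0, 0, 1, -0.011, 0.15, 0, 0, 0, 0, 1, -0.011, 0.15, 0, 0, 0, 0, 1, -0.011, 0.15, 0, 0, 0, 0, 1, -0.011, 0.15, 0, 0, 0, 0])

```text
time: 14.95
tool_pos: [0.5573, -0.075, 0.0531]
tool_rot: [[0.998, 0.055, 0.0], [0.055, -0.998, -0.0], [0.0, 0.0, -1.0]]
ft_force: [1.5, -1.6, 0.2]
width: 0.0006
gripper_force: 0.9
```

Call:
drive_tool(increments=[1, -0.011, 0.15, 0, 0, 0, 0, 1, -0.011, 0.15, 0, 0, 0, 0, 1, -0.011, 0.15, 0, 0, 0, 0, 1, -0.011, 0.15, 0, 0, 0, 0, 1, -0.011, 0.15, 0, 0, 0, 0, 1, -0.011, 0.15, 0, 0, 0, 0, 1, -0.011, 0.15, 0, 0, 0, 0, 1, -0.011, 0.15, 0, 0, 0, 0])

```text
time: 15.75
tool_pos: [0.5545, -0.0391, 0.0529]
tool_rot: [[0.998, 0.055, -0.0], [0.055, -0.998, -0.0], [-0.0, 0.0, -1.0]]
ft_force: [1.6, -1.2, 0.8]
width: 0.0001
gripper_force: 0.9
```

Call:
drive_tool(increments=[1, -0.008, 0.15, 0, 0, 0, 0, 1, -0.008, 0.15, 0, 0, 0, 0, 1, -0.008, 0.15, 0, 0, 0, 0, 1, -0.008, 0.15, 0, 0, 0, 0, 1, -0.004, 0.1, 0, 0, 0, 0, 1, -0.004, 0.1, 0, 0, 0, 0, 1, 0, 0.05, 0, 0, 0, 0, 1, 0, 0, 0, 0, 0, 0])

```text
time: 16.55
tool_pos: [0.5531, -0.0134, 0.0529]
tool_rot: [[0.998, 0.056, -0.001], [0.056, -0.998, 0.0], [-0.001, -0.0, -1.0]]
ft_force: [0.0, -0.8, -0.4]
width: 0.0003
gripper_force: 0.1
```

Call:
drive_tool(increments=[1, 0, 0.03, 0, 0, 0, 0, 1, 0, 0.03, 0, 0, 0, 0, 1, 0, 0.03, 0, 0, 0, 0, 1, 0, 0, 0, 0, 0, 0, 1, 0, 0, 0, 0, 0, 0, 1, 0, 0, 0, 0, 0, 0, 1, 0, 0, 0, 0, 0, 0, 1, 0, 0, 0, 0, 0, 0])

```text
time: 17.35
tool_pos: [0.5532, -0.0112, 0.0529]
tool_rot: [[0.998, 0.055, -0.0], [0.055, -0.998, -0.0], [-0.0, -0.0, -1.0]]
ft_force: [-0.7, -1.5, 0.6]
width: 0.0004
gripper_force: 0.5
```

Creep to the stop, watching for a force rise.

Call:
drive_tool(increments=[1, 0, 0.03, 0, 0, 0, 0, 1, 0, 0.03, 0, 0, 0, 0, 1, 0, 0.03, 0, 0, 0, 0, 1, 0, 0.03, 0, 0, 0, 0, 1, 0, 0, 0, 0, 0, 0, 1, 0, 0, 0, 0, 0, 0, 1, 0, 0, 0, 0, 0, 0, 1, 0, 0, 0, 0, 0, 0])

```text
time: 18.15
tool_pos: [0.5533, -0.0077, 0.0529]
tool_rot: [[0.998, 0.055, -0.0], [0.055, -0.998, -0.0], [-0.0, 0.0, -1.0]]
ft_force: [-1.5, -1.8, -0.1]
width: 0.0007
gripper_force: 0.9
```

Call:
drive_tool(increments=[1, 0, 0.03, 0, 0, 0, 0, 1, 0, 0.03, 0, 0, 0, 0, 1, 0, 0, 0, 0, 0, 0, 1, 0, 0, 0, 0, 0, 0, 1, 0, 0, 0, 0, 0, 0, 1, 0, 0, 0, 0, 0, 0, 1, 0, 0, 0, 0, 0, 0, 1, 0, 0, 0, 0, 0, 0])

```text
time: 18.95
tool_pos: [0.5533, -0.0076, 0.053]
tool_rot: [[0.999, 0.054, -0.0], [0.054, -0.999, -0.002], [-0.0, 0.002, -1.0]]
ft_force: [-1.7, -4.6, 0.3]
width: 0.0002
gripper_force: 2.6
```

Call:
drive_tool(increments=[1, 0, -0.3, 0, 0, 0, 0, 1, 0, -0.7, 0, 0, 0, 0, 1, 0, 0, 1, 0, 0, 0, 1, 0, 0, 1, 0, 0, 0, 1, 0, -1, 1, 0, 0, 0, 1, 0, -1, 0, 0, 0, 0, 1, 0, -1, 0, 0, 0, 0, 1, 0, -1, 0, 0, 0, 0])

```text
time: 19.75
tool_pos: [0.5543, -0.1564, 0.1438]
tool_rot: [[0.998, 0.056, 0.003], [0.056, -0.998, 0.0], [0.003, -0.0, -1.0]]
ft_force: [0.6, 0.5, 0.2]
width: 0.0004
gripper_force: 0.0
```

Call:
drive_tool(increments=[1, 0, -1, 0, 0, 0, 0, 1, 0, -1, 0, 0, 0, 0, 1, 0, -1, 0, 0, 0, 0, 1, 0, -1, 0, 0, 0, 0, 1, 0, 0, 0, 0, 0, 0, 1, 0, 0, 0, 0, 0, 0, 1, 0, 0, 0, 0, 0, 0, 1, 0, 0, 0, 0, 0, 0])

```text
time: 20.55
tool_pos: [0.5541, -0.2739, 0.1432]
tool_rot: [[0.998, 0.058, 0.001], [0.058, -0.998, 0.001], [0.001, -0.001, -1.0]]
ft_force: [0.2, -0.2, 1.0]
width: 0.0
gripper_force: 0.0
```

```bash
python3 -c "
from h import *
from fit import W
p=np.load('p.npy')
s=snap('scene','s6.png');b=s['color']
for tr in (.11,.117,.125): print(tr,[((w2pix(s,W(p,(-186+1000*tr,y,72)))[0]-[240,225])*[3.8,5]).round().tolist() for y in(-22,22)])
cv2.imwrite('pics/c6.png',cv2.resize(b[225:325,240:440],(760,500),interpolation=2))
"
```

```text
0.11 [[315.0, 250.0], [300.0, 140.0]]
0.117 [[330.0, 247.0], [314.0, 137.0]]
0.125 [[348.0, 243.0], [331.0, 134.0]]
```

View pics/c6.png

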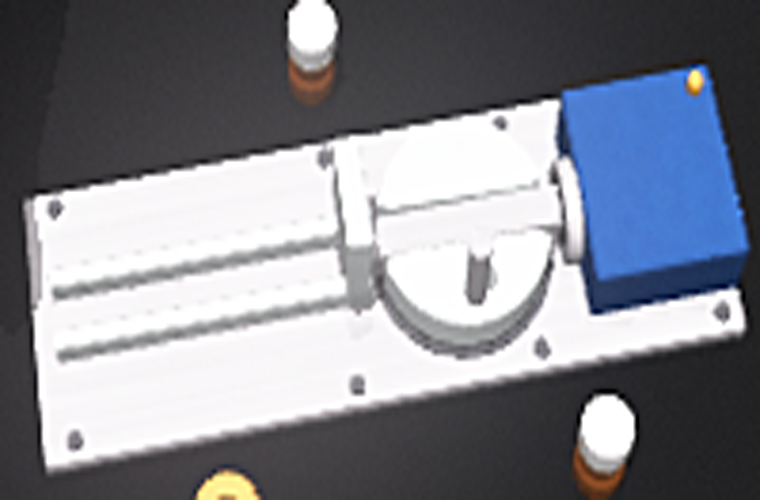

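The bar runs through the disc. The plate's rear top edge goes from (333,137) to (347,242), which matches a travel of 0.125 m.

```bash
python3 -c "
from cell import r
print(r.hand_in())"
```

```text
the job is handed in; nothing more can be done
None
```

I turned the disc into line (about -1.6 rad), pushed the bar home to its stop (about 0.125 m by the camera), backed the arm clear, and handed the job in; the hand-in returned no verdict.

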